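Flip the tall solvent dispenser shut

TASK

The tall solvent dispenser on the lens bench is finished with and must not stand open: with the fingertips alone, lightly tip its lid over and press it fully shut, without working the pump underneath, then withdraw. Leave the bottle standing where it is, do not grasp or lift anything, and leave the shorter dispenser (still in use, its lid stays open), the lens on its chuck and the loupe alone.

Things in the scene. Friction and masses are not known exactly. Their poses are not given: they have to be found in the camera images.
- tall_dispenser: The taller of two round white plastic solvent bottles with steel pump head and open lid: its lid is to be shut. 76 mm in diameter, 126 mm to the shoulder, steel collar (41 mm wide) to 142 mm, then the sprung dish, 49 mm across, rim at 166 mm. Loose, 440 to 660 g. Origin: centre of underside, z up. The lid's hinge is on the +x side; shut, the lid lies from there towards -x over the dish.
- tall_hinge (a point): Middle of the hinge pin of the tall dispenser's lid, on the rear of the pump dish: 27.5 mm from the bottle's axis towards its +x, 167.5 mm above the bench. Its axes are the bottle's (the pin lies along y). It sinks with the pump head when that is pressed.
- tall_lid_edge (a point): Outer end of the thumb tab on the tall dispenser's lid, 58 mm from the hinge pin. The lid is a round steel disc 54 mm in diameter, 5 mm thick, its centre 27.5 mm from the pin, with the tab opposite the hinge; shut, its top is about 3 mm above the hinge pin.
- tall_lid (a joint): Opening angle of the tall dispenser's lid, rad: 0 = shut, level on the dish; 1.57 = upright; starts between 1.75 and 2.05, leaning back past upright (stop at 2.1). A stiff friction hinge: the lid stays at any angle where it is left, also half shut, and moves under a few tenths of a newton at its edge; no spring, no snap.
- tall_pump (a joint): How far the tall dispenser's pump head (dish, hinge and lid together) is pressed down, m: 0 = up, 0.010 = bottom. A spring: it does not move below about 5 N downward, then gives 1 mm for each further 0.5 N (about 8 N at 6 mm), and returns by itself.
- short_dispenser: The shorter dispenser, still in use: leave it alone, lid open. Same pump head and lid; bottle 64 mm in diameter, 68 mm to the shoulder, collar to 84 mm, dish rim at 108 mm, open lid up to about 165 mm. Loose, about 320 g. Origin: centre of underside, z up; its lid's hinge is on its +x side.
- short_lid_edge (a point): Outer end of the thumb tab on the short dispenser's lid (same pump head and lid as the tall one's, same stiff hinge). To be left alone, open.
- lens_cell: Black round lens barrel with a glass lens on top, 50 mm in diameter, 38 mm high, standing loose on the chuck. Origin: centre of its underside. To be left alone.
- chuck: Low turned steel chuck fixed to the bench, 80 mm in diameter at the foot, 22 mm high, under the lens barrel. Origin: centre of its underside.
- loupe: Small black eye loupe standing loose on the bench, 38 mm in diameter, 44 mm high. Origin: centre of its underside. To be left alone.
Things that resemble listed ones, but are neither listed nor needed, are in the scene too. What is shaped like the tall_dispenser but pink or turquoise is not meant.

How it is judged (in metres and radians):
On the way, in this order (a step that is already met when the one before it is completed fails the run):
1. the fingertips, touching the tall dispenser's lid, tip it over past upright (value of joint tall_lid below 1.45 rad and contact force between the fingers and tall_dispenser above 0.02 N).
2. the tall dispenser's lid is fully shut (value of joint tall_lid below 0.08 rad), for 0.1 s.
At the end, for the whole second after the job is handed in: The tall dispenser's lid is shut within 0.08 rad with its pump head up; that bottle stands upright within 15 mm of its start, the short one within 10 mm (the edge of its open lid within 12 mm), the lens barrel and the loupe within 8 mm (value of joint tall_lid below 0.08 rad and value of joint tall_pump below 0.0015 m and angle between tall_dispenser's own z axis and vertical below 0.05 rad and distance of tall_dispenser from where it was at the start of the episode below 0.015 m and linear speed of tall_dispenser below 0.02 m/s and distance of short_dispenser from where it was at the start of the episode below 0.01 m and distance of short_lid_edge from where it was at the start of the episode below 0.012 m and distance of each of lens_cell, loupe from where it was at the start of the episode below 0.008 m); the robot touches nothing.
It fails at once if the tall dispenser's pump is worked: its head pressed down more than 6 mm (about 8 N) (value of joint tall_pump above 0.006 m).
It fails at once if the tall dispenser is tipped (0.2 rad), lifted (8 mm) or shifted (15 mm) (angle between tall_dispenser's own z axis and vertical above 0.2 rad or height (world z) of tall_dispenser above 0.008 m or distance of tall_dispenser from where it was at the start of the episode above 0.015 m).
It fails at once if the short dispenser is shifted (10 mm), its open lid or pump moved (12 mm at the lid's edge), or the lens barrel or the loupe moved (8 mm) (distance of short_dispenser from where it was at the start of the episode above 0.01 m or distance of short_lid_edge from where it was at the start of the episode above 0.012 m or distance of any of lens_cell, loupe from where it was at the start of the episode above 0.008 m).
It fails at once if the robot touches the short dispenser, the lens barrel or the loupe (contact force between any of the fingers, the arm and short_dispenser above 0.5 N or contact force between any of the fingers, the arm and lens_cell above 0.5 N or contact force between any of the fingers, the arm and loupe above 0.5 N).
It fails at once if the tall dispenser is grasped or pressed hard with the fingers (12 N), or touched with more of the robot than its fingers (contact force between the fingers and tall_dispenser above 12 N or contact force between the arm and tall_dispenser above 1 N).
It also fails if it takes over 35 s, if anything falls off the work surface, if the arm or the gripper's body presses on something with over 40 N, if the wrist force passes 120 N, or if a joint passes its speed limit or range.

ROBOT

A 6-joint arm with a two-finger parallel gripper is mounted at the origin on the work surface. World frame = base frame: x ahead of the robot, y to its left, z up, the work surface at z = 0. Lengths are in mm, angles in rad, forces in N, time in s.
With the tool pointing down it reaches from about 350 to 975 mm from the base axis. Payload 7.1 kg.
Tool frame: the origin (TCP) lies on the front face of the gripper's body, between the roots of the fingers; the fingertips stand 80 mm ahead of it and the grasp point (between the pads) lies 61 mm ahead of it; z points along the fingers, y is the line along which they close (so a half turn about z gives the same grasp; the last joint's range is limited). The gripper opens to 88 mm and grips with 3 to 60 N. Pads are 20 mm wide; open, the fingers measure 115 mm over their backs; the gripper's body (75 mm by 178 mm) begins 61 mm behind the grasp point.
Start: joints at [1.219, 0.423, 1.63, -0, 1.089, -0.019], TCP at [204.15, 590.702, 302.675] pointing down, gripper open.
Joint ranges: [-3, 3], [-0.9, 2.11], [0.09, 2.58], [-1.31, 4.45], [0.11, 2.69], [-2.54, 2.54]. Speed limits (rad/s): [2.39, 2.39, 3.01, 3.14, 3.14, 3.14].

INTERFACE

Orientations are given as a rotation vector (axis times angle).
In Python, from workcell import readout, vision, close_job gives the robot as it stands.
- The arm moves only by the tool servo_tool, never from a script. Its argument "plan" is a list that holds one entry, the list of rows, each a list of 7 numbers: the gripper command: -1 is fully open, 1 is shut, values between are in proportion, then the shift along the world's x, y, z in units of 40 mm (1.0 is 40 mm), then the turn, a rotation vector about the world's x, y, z in units of 5 degrees (1.0 is 5 degrees). A call has 1 to 5 rows; each row shifts and turns the commanded pose from where the row before left it; what a row does not reach is not made up. A row lasts 1/12 s, in which the tool goes at most 41.7 mm and 7.16 degrees, less where a joint would pass 70% of its speed; a pose out of reach is approached as far as the arm can. A call is refused whole if a number of a shift passes 1 or a number of a turn 1, either way. A call with a gripper value outside its range is refused whole. The fingers move at their own pace and stop on an object; the grip force is fixed at half the most. Time passes only in rows, so rows that do not move let the fingers close. It gives the time, the measured TCP pose, the force, the opening and the grip force at its end, in the units of the state.
- readout.get_obs(): the state, without advancing time (a new reading comes with each control period).
- vision.get_image(name): name is "side" or "top"; returns the picture (420x560x3 uint8, red, green, blue); there is no depth.
- vision.camera_params(name): a dict with "fx", "fy", "cx", "cy" (pixels), "rvec" (rotation vector, rad) and "tvec" (3), from world to camera coordinates, as OpenCV has them. Camera axes: x right, y down, z forward; pixel columns grow to the right and rows downward; lengths in mm; the calibration is good to about 2 mm. A picture is of the moment at which its call begins. camera_params takes no time and is no camera call.
- close_job(): hands the job in; it is judged then, once.
The state is a dict: "t": time; "qpos": joint angles; "qvel": joint speeds; "joint_torque": joint torques, N m; "ee_pos": TCP position; "orientation": TCP orientation; "ft_force": force on the tool from outside, world axes, zero at the start; "moment": the same for the moment, N m; "width": finger opening in mm; "grasp_force": force on a finger pad.
Only numpy, scipy, OpenCV 4.12 (cv2) and the standard library are available. Lean on these libraries where they do the work, as an engineer would, in place of code of your own. Each camera call takes 0.05 s, during which the arm holds its last target. There are 200 camera calls.

## Working session

There is one attempt and no reset: what is moved stays moved. The work goes in short steps, Python scripts to look and compute and a tool call to move; the robot and the scene stay as the last step left them, time stands still between calls to the robot, and variables do not carry over. Pictures are saved under pics/ and viewed, at most 10 in all, crops included, and the job is handed in when it is done.

Besides the shell and the picture viewer there is one more tool, called in YAML: its name, and indented under it one key for each argument. servo_tool: Moves the arm, as the interface text tells. Its arguments: {"type":"object","properties":{"plan":{"type":"array"}},"required":["plan"]}

```bash
mkdir -p pics
cat > h.py <<'E'
import numpy as np, cv2
from workcell import readout, vision, close_job
def cam(n):
    p=vision.camera_params(n); K=np.array([[p['fx'],0,p['cx']],[0,p['fy'],p['cy']],[0,0,1]],float)
    return K,np.array(p['rvec'],float),np.array(p['tvec'],float)
def px(n,P):
    K,r,t=cam(n); return cv2.projectPoints(np.array(P,float).reshape(-1,3),r,t,K,None)[0].reshape(-1,2).round(1)
def atz(n,uv,z):
    K,r,t=cam(n); R=cv2.Rodrigues(r)[0]; c=-R.T@t; d=R.T@np.linalg.inv(K)@np.array([*uv,1.]); return c+d*(z-c[2])/d[2]
def save(n,f,crop=None,s=1):
    im=vision.get_image(n)[:,:,::-1]
    if crop: a,b,c,d=crop; im=im[b:d,a:c]
    cv2.imwrite(f,cv2.resize(im,None,fx=s,fy=s,interpolation=cv2.INTER_CUBIC))
E
python3 - <<'E'
from h import *
a=vision.get_image('side');b=vision.get_image('top')
cv2.imwrite('pics/s0.png',a[:,:,::-1]);cv2.imwrite('pics/t0.png',b[:,:,::-1])
for n in('side','top'):
    K,r,t=cam(n);print(n,K[0,0],-cv2.Rodrigues(r)[0].T@t, cv2.Rodrigues(r)[0][2])
print(readout.get_obs())
E
```

```text
side 393.72376209604334 [ 448.11748147 -430.73305834  609.58384138] [ 0.14535188  0.67574869 -0.72265935]
top 448.37348654830976 [ 363.45299664   17.95906018 1017.98757787] [ 0.19141402 -0.04101972 -0.98065185]
{'t': 0.1, 'qpos': array([ 1.21898100e+00,  4.23755762e-01,  1.63059060e+00, -1.27800218e-05,
        1.08859589e+00, -1.89603885e-02]), 'qvel': array([ 0.00201979, -0.00042808, -0.00360517,  0.00024574, -0.00083993,
        0.00019547]), 'joint_torque': array([ 3.63242918e-05, -5.45617461e+01, -2.74322391e+01,  6.44576875e-02,
        1.89262762e-02, -5.38334689e-05]), 'ee_pos': array([204.03696094, 590.3521356 , 301.99379093]), 'orientation': array([-5.20388340e-01, -3.09795141e+00,  2.08673788e-03]), 'ft_force': array([ 0.31952882,  0.41379203, -0.43612496]), 'moment': array([-0.06183025,  0.0354455 , -0.02638436]), 'grasp_force': 0.0, 'width': 88.02478077131033}
```

View pics/s0.png

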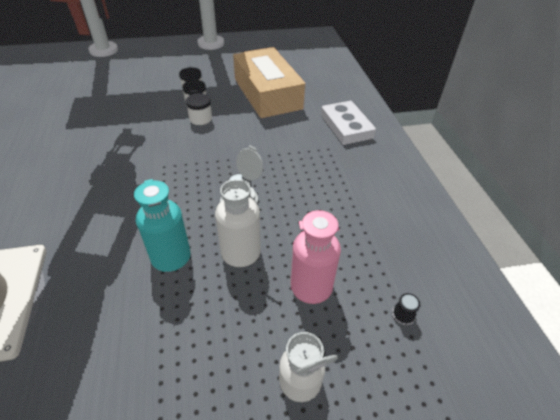

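View pics/t0.png

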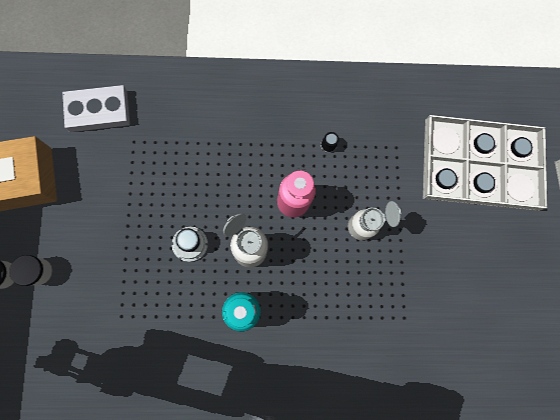

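Candidates are the turquoise bottle (side 165,230), the pink one (side 316,260), the tall white one (side 239,225 / top 249,245) and the short white one (side 302,370 / top 367,222). I choose the tall white one. Its lid leans toward top (235,224). The lens on its chuck stands beside it at top (189,242), and the loupe is at top (331,142). Next is one close crop to check.

Run:
```python
from h import *
a=vision.get_image('side')[130:280,190:290,::-1];b=vision.get_image('top')[195:285,165:285,::-1]
a=cv2.resize(a,(400,600),interpolation=cv2.INTER_CUBIC);b=cv2.resize(b,(400,300),interpolation=cv2.INTER_CUBIC)
o=np.zeros((600,800,3),np.uint8);o[:,:400]=a;o[:300,400:]=b;cv2.imwrite('pics/c1.png',o)
```

```text
(no output)
```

View pics/c1.png

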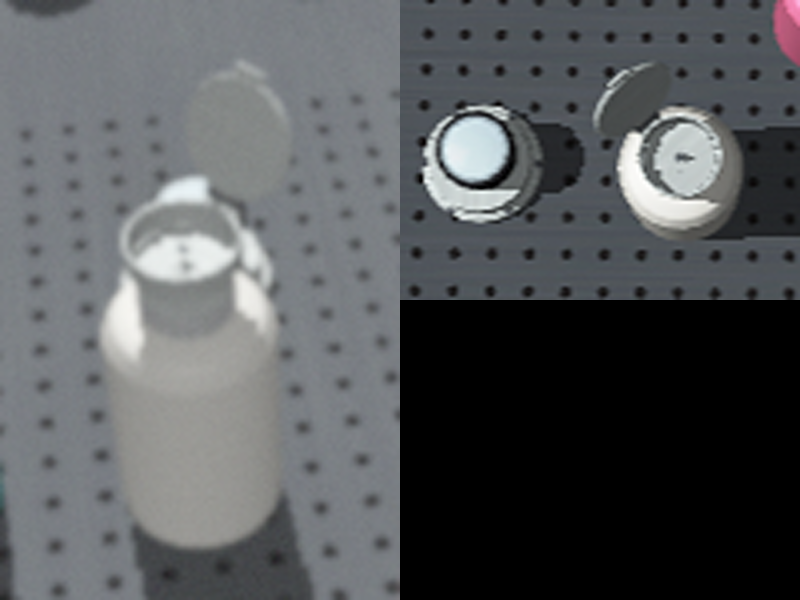

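The crop shows a white bottle with a steel dish (rim centre side 235,190 / top 250.5,242) and an open steel lid. The lid tab is at about side (253,147) / top (230.5,218.5). This is the right one.

```bash
cat >> h.py <<'E'
def tri(a,b):
    P=[];
    for n in('side','top'):
        K,r,t=cam(n);P.append(K@np.c_[cv2.Rodrigues(r)[0],t])
    X=cv2.triangulatePoints(P[0],P[1],np.array(a,float),np.array(b,float)).ravel();X=X[:3]/X[3]
    return X.round(1),px('side',X)-a,px('top',X)-b
E
python3 - <<'E'
from h import *
for nm,a,b in [('rim',(235.25,190),(250.5,242.1)),('tab',(253,147),(230.4,218.4)),('lidc',(250,163),(234.6,224.4)),('lens',(201,103),(187,239)),('pinktop',(319,226),(300,184)),('shortrim',(305,354),(371,219)),('tealtop',(152,192),(240,312))]: print(nm,*tri(a,b))
for n,uv in(('side',(235.25,190)),('top',(250.5,242.1))): print(atz(n,uv,166).round(1))
E
```

```text
rim [471.   30.7 166.6] [[-1.05  0.3 ]] [[ 0.  -0.7]]
tab [506.6  66.6 221.3] [[-1.1  0.3]] [[ 0.  -0.8]]
lidc [500.1  60.2 194.6] [[-1.1  0.3]] [[ 0.  -0.7]]
lens [449.9 133.  271.6] [[ 8.5 -2.9]] [[0.6 6.3]]
pinktop [586.6 -64.9 164. ] [[-0.5  0.1]] [[ 0.  -0.3]]
shortrim [ 531.7 -222.2   92.8] [[-0.8  0.2]] [[ 0.  -0.4]]
tealtop [340.5  48.  167.3] [[-0.8  0.2]] [[-0.1 -0.6]]
[472.8  31.7 166. ]
[469.6  30.6 166. ]
```

Run:
```python
from h import *
for uv in [(103,50),(210,43),(270,95),(200,122),(350,130)]: print(uv,atz('side',uv,0).round())
print(atz('top',(189,242),30).round(), px('side',[[204,590,302],[204,590,222]]))
```

```text
(103, 50) [119. 959.  -0.]
(210, 43) [479. 961.   0.]
(270, 95) [627. 586.   0.]
(200, 122) [419. 481.   0.]
(350, 130) [806. 380.   0.]
[485. 168.  30.] [[ 82.5 -11.4]
 [ 94.   25.3]]
```

servo_tool:
  plan:
    - [[1,0.54,-0.83,0,0,0,-0.35],[1,0.54,-0.83,0,0,0,-0.35]]

```text
t: 0.37
ee_pos: [246.9, 524.5, 302.3]
orientation: [0.612, 3.081, 0.0]
ft_force: [1.4, -0.2, 0.4]
width: 77.6
grasp_force: 0.0
```

servo_tool:
  plan:
    - [[1,0.54,-0.83,0,0,0,-0.35],[1,0.54,-0.83,0,0,0,-0.35],[1,0.54,-0.83,0,0,0,-0.35],[1,0.54,-0.83,0,0,0,-0.35],[1,0.54,-0.83,0,0,0,-0.35]]

```text
t: 0.78
ee_pos: [355.9, 356.6, 302.7]
orientation: [0.85, 3.024, 0.0]
ft_force: [0.6, 0.9, -1.5]
width: 44.6
grasp_force: 0.0
```

servo_tool:
  plan:
    - [[1,0.54,-0.83,0,0,0,-0.35],[1,0.54,-0.83,0,0,0,-0.35],[1,0.54,-0.83,0,0,0,-0.35],[1,0.54,-0.83,0,0,0,-0.35],[1,0.54,-0.83,0,0,0,-0.35]]

```text
t: 1.2
ee_pos: [464.0, 190.5, 302.8]
orientation: [1.078, 2.951, 0.0]
ft_force: [1.0, 0.0, 0.2]
width: 11.2
grasp_force: 0.0
```

servo_tool:
  plan:
    - [[1,0.55,-0.83,-0.1,0,0,-0.33],[1,0.55,-0.83,-0.1,0,0,-0.33],[1,0.55,-0.83,-0.1,0,0,-0.33],[1,0,0,0,0,0,0]]

```text
t: 1.53
ee_pos: [532.3, 87.9, 290.2]
orientation: [1.211, 2.897, -0.001]
ft_force: [-0.0, 0.4, 0.1]
width: 0.4
grasp_force: 0.0
```

Run:
```python
from h import *
a=vision.get_image('side')[60:260,180:320,::-1];b=vision.get_image('top')[150:290,160:300,::-1]
a=cv2.resize(a,(420,600),interpolation=cv2.INTER_CUBIC);b=cv2.resize(b,(380,380),interpolation=cv2.INTER_CUBIC)
o=np.zeros((600,800,3),np.uint8);o[:,:420]=a;o[:380,420:]=b;cv2.imwrite('pics/c2.png',o)
```

```text
(no output)
```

View pics/c2.png

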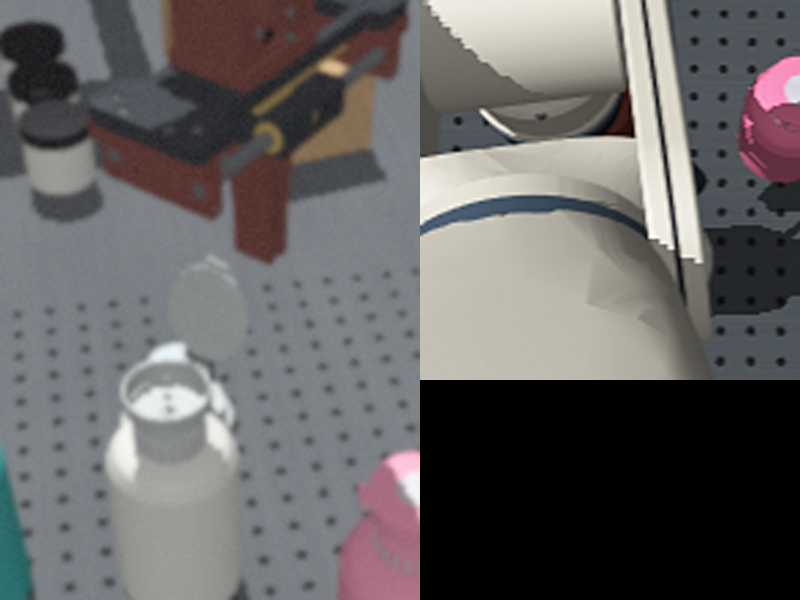

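The fingertip (side 267,147) hangs behind and clear of the open lid. The lid has not been touched. I now sweep slowly toward the bottle.

servo_tool:
  plan:
    - [[1,-0.09,-0.05,0,0,0,0],[1,-0.09,-0.05,0,0,0,0],[1,-0.07,-0.07,0,0,0,0],[1,-0.07,-0.07,0,0,0,0],[1,-0.07,-0.07,0,0,0,0]]

```text
t: 2.05
ee_pos: [513.0, 80.8, 290.9]
orientation: [1.2, 2.903, 0.0]
ft_force: [0.1, 0.2, -0.2]
width: 0.4
grasp_force: 0.0
```

servo_tool:
  plan:
    - [[1,-0.07,-0.07,0,0,0,0],[1,-0.07,-0.07,0,0,0,0],[1,-0.07,-0.07,0,0,0,0],[1,-0.07,-0.07,0,0,0,0],[1,-0.07,-0.07,0,0,0,0]]

```text
t: 2.47
ee_pos: [499.5, 66.0, 290.7]
orientation: [1.203, 2.902, 0.0]
ft_force: [0.1, 0.4, -0.2]
width: 1.0
grasp_force: 0.1
```

servo_tool:
  plan:
    - [[1,-0.075,-0.125,-0.02,0,0,0],[1,-0.075,-0.125,-0.02,0,0,0],[1,-0.075,-0.125,-0.02,0,0,0],[1,-0.1,-0.1,-0.07,0,0,0],[1,-0.1,-0.1,-0.07,0,0,0]]

```text
t: 2.88
ee_pos: [482.4, 42.7, 282.5]
orientation: [1.203, 2.902, 0.0]
ft_force: [-0.1, 0.0, 0.2]
width: 0.7
grasp_force: 0.1
```

Run:
```python
from h import *
o=readout.get_obs();print(o['ee_pos'],o['ft_force'],o['width'])
save('side','pics/c3.png',(180,60,320,260),3)
```

```text
[482.41825556  42.72462386 282.49212212] [-0.0826628   0.03475198  0.17982008] 0.6635747374651881
```

View pics/c3.png

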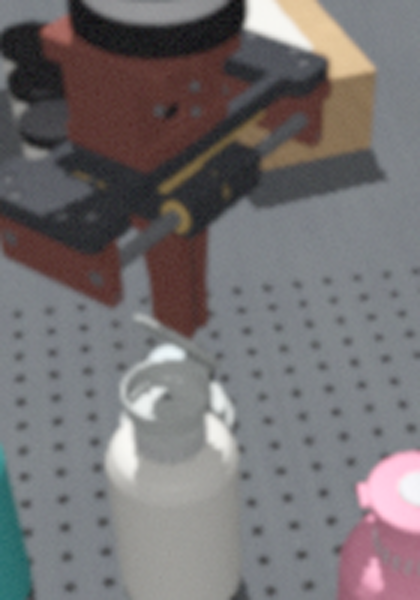

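The lid (crop 135,318 to 212,362) has tipped forward past upright under the finger, and the bottle has not moved. I follow the arc down.

servo_tool:
  plan:
    - [[1,-0.08,-0.08,-0.1,0,0,0],[1,-0.08,-0.08,-0.1,0,0,0],[1,-0.04,-0.04,-0.09,0,0,0],[1,-0.04,-0.04,-0.09,0,0,0],[1,-0.04,-0.04,-0.09,0,0,0]]

```text
t: 3.35
ee_pos: [471.4, 32.0, 263.4]
orientation: [-1.202, -2.902, 0.0]
ft_force: [0.1, 0.3, 0.2]
width: 0.3
grasp_force: 0.1
```

servo_tool:
  plan:
    - [[1,-0.02,-0.02,-0.06,0,0,0],[1,-0.02,-0.02,-0.06,0,0,0],[1,0,0,-0.05,0,0,0],[1,0,0,-0.05,0,0,0]]

```text
t: 3.68
ee_pos: [470.0, 30.5, 254.9]
orientation: [1.203, 2.902, 0.0]
ft_force: [-0.4, 0.7, -0.0]
width: 0.3
grasp_force: 0.1
```

Now about 4 mm above the shut height. I step down 1 mm at a time and watch the force.

servo_tool:
  plan:
    - [[1,0,0,-0.025,0,0,0],[1,0,0,-0.025,0,0,0],[1,0,0,0,0,0,0]]

```text
t: 3.93
ee_pos: [470.0, 30.6, 253.0]
orientation: [-1.202, -2.902, 0.0]
ft_force: [0.3, -0.3, -0.1]
width: 0.7
grasp_force: 0.0
```

servo_tool:
  plan:
    - [[1,0,0,-0.025,0,0,0],[1,0,0,0,0,0,0]]

```text
t: 4.1
ee_pos: [470.0, 30.5, 252.1]
orientation: [1.203, 2.902, 0.0]
ft_force: [-0.7, 0.4, -0.4]
width: 0.5
grasp_force: 0.0
```

servo_tool:
  plan:
    - [[1,0,0,-0.02,0,0,0],[1,0,0,0,0,0,0]]

```text
t: 4.27
ee_pos: [470.0, 30.5, 251.2]
orientation: [1.203, 2.902, 0.0]
ft_force: [-0.0, -1.0, 1.1]
width: 0.4
grasp_force: 0.0
```

servo_tool:
  plan:
    - [[1,0,0,-0.02,0,0,0],[1,0,0,0,0,0,0]]

```text
t: 4.43
ee_pos: [470.1, 30.5, 250.7]
orientation: [1.203, 2.902, 0.0]
ft_force: [-0.6, 0.0, 4.8]
width: 0.5
grasp_force: 2.3
```

Firm contact of 4.8 N at the expected height (tip z 170.7 mm), so the lid is on its stop. I hold briefly, then withdraw straight up.

servo_tool:
  plan:
    - [[1,0,0,0,0,0,0],[1,0,0,0,0,0,0]]

```text
t: 4.6
ee_pos: [470.1, 30.5, 250.7]
orientation: [1.203, 2.902, 0.0]
ft_force: [-1.0, -0.0, 4.0]
width: 0.6
grasp_force: 2.1
```

servo_tool:
  plan:
    - [[1,0,0,0.1,0,0,0],[1,0,0,0.5,0,0,0],[1,0,0,1,0,0,0],[1,0,0,1,0,0,0],[1,0,0,0,0,0,0]]

```text
t: 5.02
ee_pos: [472.9, 30.7, 361.4]
orientation: [1.199, 2.893, 0.008]
ft_force: [0.8, -0.1, 1.5]
width: 0.5
grasp_force: 0.0
```

Run:
```python
from h import *
save('side','pics/c4.png',(180,60,320,260),3)
print(px('side',[[471,31,171],[490.5,50.5,167.5],[449,9,169]]))
```

```text
[[234.  188.2]
 [244.6 180.3]
 [221.6 200.3]]
```

View pics/c4.png

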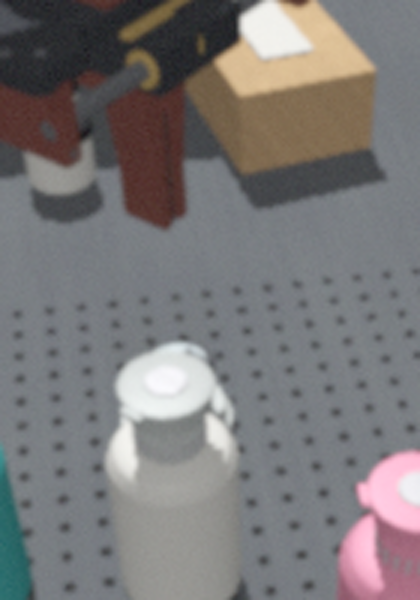

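The lid lies flat on the dish (crop 166,385), the bottle stands where it was, and the fingers are well clear at (155,220).

```bash
python3 -c "
from h import *
print(close_job())"
```

```text
the job is handed in; nothing more can be done
None
```

The tall dispenser's lid is shut flat (peak press about 5 N), its bottle is standing in place, nothing else was touched, the arm is withdrawn and the job is handed in; no verdict came back.

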